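# Right the spatula rest and lay the spatula on it

### The job

The six-sided white spatula rest on the tray has been left lying on the wrong face. Roll it over one face at a time, letting it sit flat on each face and never lifting it off the tray, until its slot is on top; then lay the spatula's handle in the slot, balanced so that the spatula rests on nothing else, and let go of both. Do not shift the two dishes.

Things in the scene. Friction and masses are not known exactly. Their poses are not given: they have to be found in the camera images.
- tray: shallow stainless tray, fixed to the bench, 360 x 440 mm (its x, y), rim 20 mm high and 3 mm thick. Origin: centre of its underside, on the bench top; its flat floor is 3 mm above the origin.
- rest_mid (a point): centre of the spatula rest: a loose hexagonal white plastic block, 0.29 kg, six flat faces 28.9 mm wide, 50 mm across opposite faces, 60 mm long with flat ends. Its y axis runs along its length, its z axis out of the slotted face. Lying flat, this point is 25 mm above the tray floor; each 60 degree roll carries it 28.9 mm. It may lie in any direction.
- rest_slot (a point): middle of the slot's floor, 19 mm from the rest's centre; same axes (z points out of the slot). The slot is 19 mm wide, 6 mm deep and runs the whole 60 mm length. At the start it is two faces from the top (looks sideways and 30 degrees down): two rolls the short way. The opposite face, carrying a black rubber strip, goes to the bottom.
- spatula_grip (a point): balance point of the spatula, at the middle of its handle's section; x runs towards the blade, z up. Loose, 80 g, lies on the bench beside the tray, this point 7 mm high. The flat-sided handle is 14 mm wide and high, from 78 mm behind this point to 32 mm ahead; then a 6 mm round shank of 45 mm and a blade 60 x 20 x 2 mm, at mid-height.
- dish0: small white dish, 72 mm wide and 18 mm high, loose, in one corner of the tray. Origin: centre of its underside.
- dish1: second such dish, in the opposite corner of the tray.
Mind the look-alikes: they are no part of the job. Leave any red or yellow look-alike of the part that bears rest_mid alone.

How it is judged (in metres and radians):
On the way, in this order (a step that is already met when the one before it is completed fails the run):
1. the rest sits flat and still on the face between, its slot looking sideways and up (angle between rest_mid's own z axis and vertical between 0.93 and 1.16 rad and z of rest_mid in the frame of tray below 0.03 m and angular speed of rest below 0.3 rad/s), for 0.2 s.
2. the rest sits flat with its slot on top (angle between rest_mid's own z axis and vertical below 0.1 rad and z of rest_mid in the frame of tray below 0.03 m and angular speed of rest below 0.3 rad/s), for 0.2 s.
At the end, for the whole second after the job is handed in: The rest is flat on the tray, slot on top (0.1 rad); the handle lies on the slot floor (3 mm), within 5 mm of its middle line and 0.13 rad of its direction, balance point within 26 mm of the rest's middle along the slot; the spatula is off the tray; both at rest (angle between rest_mid's own z axis and vertical below 0.1 rad and z of rest_mid in the frame of tray between 0.025 and 0.03 m and x of spatula_grip in the frame of rest_mid between -0.005 and 0.005 m and y of spatula_grip in the frame of rest_mid between -0.026 and 0.026 m and z of spatula_grip in the frame of rest_mid between 0.023 and 0.029 m and angle between the x axis of spatula_grip and the y axis of rest_mid, either way round below 0.13 rad and contact force between spatula and tray below 0.02 N and linear speed of each of spatula, rest below 0.02 m/s); the robot touches nothing.
It fails at once if the rest is lifted clear of the tray (its centre more than 45 mm above the tray floor) (z of rest_mid in the frame of tray above 0.048 m).
It fails at once if a dish is moved by more than 20 mm (distance of any of dish0, dish1 from where it was at the start of the episode above 0.02 m).
It also fails if it takes over 72 s, if anything falls off the work surface, if the arm or the gripper's body presses on something with over 40 N, if the wrist force passes 120 N, or if a joint passes its speed limit or range.

### The arm

A 6-joint arm with a two-finger parallel gripper is mounted at the origin on the work surface. World frame = base frame: x ahead of the robot, y to its left, z up, the work surface at z = 0. Lengths are in m, angles in degrees, forces in N, time in s.
With the tool pointing down it reaches from about 0.375 to 0.9 m from the base axis. Payload 3.1 kg.
Tool frame: the origin (TCP) lies on the front face of the gripper's body, between the roots of the fingers; the fingertips stand 70 mm ahead of it and the grasp point (between the pads) lies 51 mm ahead of it (bot.tip_extent is the distance from the TCP to the fingertips, in m); z points along the fingers, x is the direction in which the jaws open and shut, and the axes are right-handed (so a half turn about z gives the same grasp; the last joint's range is limited). The gripper opens to 87 mm and grips with 3 to 60 N. Pads are 19 mm wide; open, the fingers measure 117 mm over their backs; the gripper's body (75 mm by 190 mm) begins 51 mm behind the grasp point.
Start: joints at [-73.596, 30.224, 82.088, -0, 67.689, -10.227], TCP at [0.28, -0.559, 0.292] pointing down, gripper open.
Joint ranges: [-176.69, 176.69], [-43.24, 126.21], [12.49, 139.97], [-82, 262], [0, 151.66], [-163.58, 163.58]. Speed limits (degrees/s): [159.86, 159.86, 180, 180, 180, 180].

### API

Orientations are given as a 3x3 rotation matrix whose columns are the frame's x, y, z axes.
In Python, from rig import bot, viewer, ticket gives the robot as it stands. The module is installed in compiled form; this text tells all that it offers.
- The arm moves only by the tool arm_command, never from a script. Its argument "targets" is a list of rows, each an object with "rot": the turn, a rotation vector about the tool's x, y, z in degrees, a list of three; "offset": the shift along the tool's x, y, z in cm, a list of three; "gripper": the closure, from 0 (fully open) to 1 (shut). A call has 1 to 8 rows; each row is the pose to reach, as a shift and turn from the pose commanded when the call began, along the tool's axes at that moment; what a row does not reach only later rows make up. A row lasts 1/10 s, in which the tool goes at most 50 mm and 8.59 degrees, less where a joint would pass 70% of its speed; a pose out of reach is approached as far as the arm can. A call with a gripper value outside its range is refused whole. The fingers move at their own pace and stop on an object; the grip force is fixed at half the most. Time passes only in rows, so rows that repeat a pose let the fingers close. It gives the time, the measured TCP pose, the force and the opening at its end, in the units of the state.
- bot.read_state(): the state, without advancing time (a new reading comes with each control period).
- viewer.capture(name): name is "scene" or "top" or "wrist"; returns a dict with "frame" (384x512x3 uint8, red, green, blue), "fx", "fy", "cx", "cy" (pixels), "view" (4x4, takes a point from world to camera coordinates). Camera axes: x right, y down, z forward; pixel columns grow to the right and rows downward; lengths in m; the calibration is good to about 2 mm. The wrist camera is an equidistant fisheye: a pixel r from the principal point sees the ray r / f radians off the axis. A picture is of the moment at which its call begins. There is no depth.
- ticket.hand_in(): hands the job in, once; it reports no verdict.
The state is a dict: "time_s": time; "joint_positions": joint angles; "qvel": joint speeds; "tau": joint torques, N m; "position": TCP position; "tcp_rot": TCP orientation; "force": force on the tool from outside, world axes, zero at the start; "moment": the same for the moment, N m; "opening": opening from 0.0 (shut) to 1.0 (fully open).
Only numpy, scipy, OpenCV 4.12 (cv2) and the standard library are available. Lean on these libraries where they do the work, as an engineer would, in place of code of your own. Each camera call takes 0.05 s, during which the arm holds its last target. There are 200 camera calls.

## Working session

There is one attempt and no reset: what is moved stays moved. The work goes in short steps, Python scripts to look and compute and a tool call to move; the robot and the scene stay as the last step left them, time stands still between calls to the robot, and variables do not carry over. Pictures are saved under pics/ and viewed, about 8 in all and at most 12, crops included, and the job is handed in when it is done.

Besides the shell and the picture viewer there is one more tool, called after ">>>" in YAML: its name, and indented under it one key for each argument. arm_command: Moves the arm, as the interface text tells. Its arguments: {"type":"object","properties":{"targets":{"type":"array"}},"required":["targets"]}

```bash
mkdir -p pics; python3 - <<'E'
from rig import bot, viewer
import cv2,json,numpy as np
s=bot.read_state(); print({k:np.round(v,3).tolist() for k,v in s.items()})
import pickle
for n in ("scene","top"):
    c=viewer.capture(n); pickle.dump(c,open(f"{n}0.pkl","wb"))
    print(n,c["fx"],c["cx"],c["cy"],np.round(c["view"],3).tolist())
    cv2.imwrite(f"pics/{n}0.png",cv2.resize(c["frame"][:,:,::-1],(800,600),interpolation=cv2.INTER_CUBIC))
E
```

```text
{'time_s': 0.0, 'joint_positions': [-73.595, 30.28, 82.156, 0.002, 67.687, -10.225], 'qvel': [-0.008, -0.058, 0.018, -0.051, -0.046, -0.035], 'tau': [-0.0, -44.004, -17.659, 0.063, 0.058, -0.0], 'position': [0.28, -0.558, 0.291], 'tcp_rot': [[0.448, -0.894, -0.001], [-0.894, -0.448, 0.002], [-0.002, -0.0, -1.0]], 'force': [0.448, -0.011, 0.183], 'moment': [-0.006, -0.014, 0.07], 'opening': 1.0}
scene 365.80280065385455 248.91510588435492 186.69381460555573 [[0.865, 0.502, 0.002, -0.474], [0.363, -0.622, -0.694, -0.08], [-0.347, 0.601, -0.72, 1.167], [0.0, 0.0, 0.0, 1.0]]
top 483.81918369730664 263.4293809455055 189.73460033844484 [[-0.025, -1.0, 0.005, 0.083], [-0.998, 0.024, -0.06, 0.497], [0.06, -0.007, -0.998, 1.391], [0.0, 0.0, 0.0, 1.0]]
```

View pics/scene0.png

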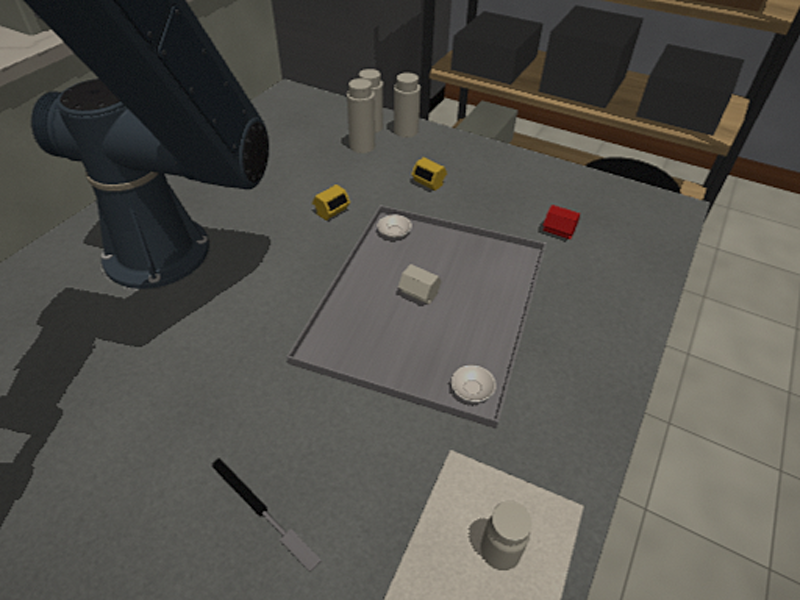

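View pics/top0.png

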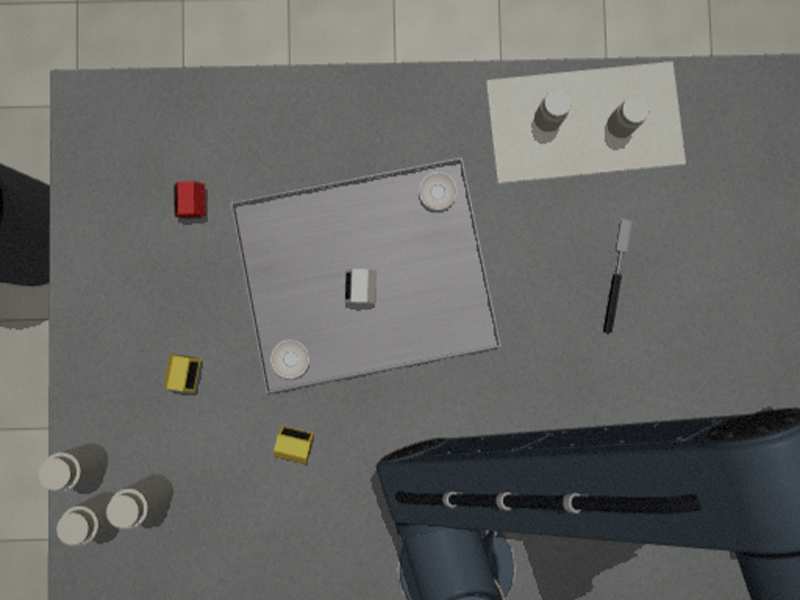

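The rest is at about (360,287) in the top view. Its black strip faces up-left (+y), so the slot should face −y and down, and the rolls go towards +y. I'll zoom in to confirm.

```bash
cat > h.py <<'E'
import numpy as np,cv2
def ray(c,u,v):
    V=np.array(c["view"]); R,t=V[:3,:3],V[:3,3]
    d=R.T@np.array([(u-c["cx"])/c["fx"],(v-c["cy"])/c["fy"],1]); return -R.T@t,d
def onplane(c,p,z):
    o,d=ray(c,*p); return (o+d*(z-o[2])/d[2])
def proj(c,P):
    V=np.array(c["view"]); q=V[:3,:3]@np.array(P)+V[:3,3]
    return q[0]/q[2]*c["fx"]+c["cx"], q[1]/q[2]*c["fy"]+c["cy"]
E
python3 - <<'E'
import pickle,cv2,numpy as np
from h import *
t=pickle.load(open("top0.pkl","rb")); s=pickle.load(open("scene0.pkl","rb"))
a=t["frame"][165:205,210:250]; b=s["frame"][160:200,248:288]
cv2.imwrite("pics/crop0.png",cv2.resize(np.hstack([a,b])[:,:,::-1],(800,400),interpolation=cv2.INTER_NEAREST))
g=t["frame"].astype(int).sum(2)//3
print(g[168:200,218:244])
# spatula: dark handle mask and blade in top view
m=((g<45)).astype(np.uint8); m[:,:370]=0; m[:130]=0;m[225:]=0; m[:,420:]=0
n,l,st,ce=cv2.connectedComponentsWithStats(m); print(st,ce)
i=1+np.argmax(st[1:,4]); pts=np.argwhere(l==i)[:,::-1].astype(np.float32)
r=cv2.minAreaRect(pts); print("handle",r)
w=(g>115).astype(np.uint8); w[:,:370]=0; w[:120]=0;w[225:]=0
n,l,st,ce=cv2.connectedComponentsWithStats(w); print(st,ce)
E
```

```text
[[137 138 137 136 137 139 138 138 139 137 139 139 139 140 140 139 139 141
  141 143 140 141 140 141 141 144]
 [136 135 138 137 135 137 136 136 136 135 137 140 139 137 139 142 139 137
  139 139 141 142 140 142 141 141]
 [134 135 135 137 136 137 137 138 138 138 138 137 137 137 137 140 139 139
  141 139 142 139 142 140 140 139]
 [135 136 136 137 138 137 136 137 137 136 139 138 139 136 139 140 138 139
  139 138 138 139 137 138 136 137]
 [135 136 134 126 126 124 120 144 167 166 166 167 167 167 167 166 158 147
  130 131 135 135 139 139 137 142]
 [133 133 133 119 113 112 101 147 171 172 173 174 173 172 173 174 171 157
  118 119 122 123 126 137 143 140]
 [131 134 130 101  62  54  71 147 174 173 173 171 174 174 173 170 172 160
  121 116 117 118 119 137 141 140]
 [132 130 128  71   0  26  57 147 172 172 174 173 172 173 174 172 171 158
  117 117 121 119 120 135 138 139]
 [133 135 129  64  21   6  54 148 174 171 172 173 172 174 172 172 171 158
  118 116 118 121 121 138 140 140]
 [132 132 133  61  24  19  62 157 173 173 174 172 171 174 173 174 173 149
  118 118 119 118 120 139 141 143]
 [136 137 
[... 2069 characters left out ...]
4 133 122 122 121  79  75  78  78  77  78  78  77  80  77  80  77
   80  83 126 128 136 137 137 137]
 [135 136 135 133 134 136 124 125 128 122  77  81  82 126 124 127 124 126
  125 130 137 136 134 137 138 137]
 [131 133 133 135 135 134 133 137 135 133 123 124 126 136 137 136 135 134
  136 135 135 135 136 136 138 138]]
[[     0      0    512    384 196408]
 [   386    176     11     37    200]] [[255.36193536 191.49695532]
 [391.085      194.49      ]]
handle ((391.06756591796875, 194.09457397460938), (5.425166130065918, 36.98976516723633), 9.462322235107422)
[[     0      0    512    384 196462]
 [   395    140      9     35    146]] [[255.39342468 191.52942045]
 [398.9109589  151.9109589 ]]
```

View pics/crop0.png

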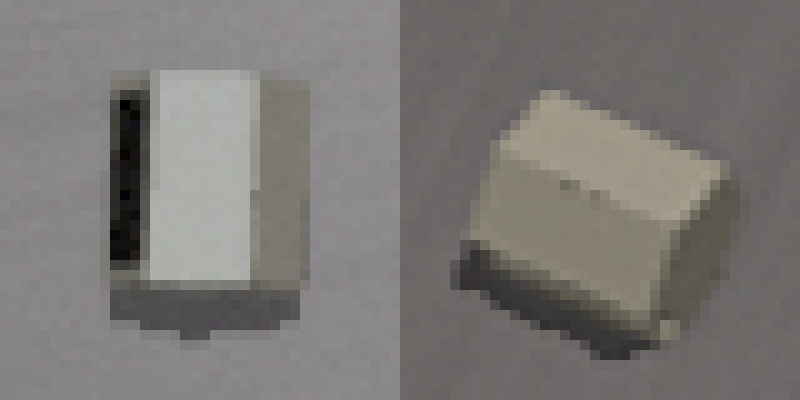

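Confirmed: the strip faces up on +y and the −y upper face is plain. Next I'll work out positions in world coordinates.

```bash
cat > geo.py <<'E'
E
python3 - <<'E'
import pickle
from h import *
t=pickle.load(open("top0.pkl","rb")); s=pickle.load(open("scene0.pkl","rb"))
print("rest top", onplane(t,(229.8,182.3),.053),"scene",onplane(s,(268.55,175.1),.053))
a=onplane(t,(230.1,171.7),.053);b=onplane(t,(229.5,192.95),.053); print("len",np.linalg.norm(a-b),"dir",np.degrees(np.arctan2(*(a-b)[[1,0]])))
C=[onplane(s,(248+(x-400)/10-.5,160+y/10-.5),.053) for x,y in((550,90),(730,162),(665,222),(497,150))]
for i in range(4):
    d=C[(i+1)%4]-C[i]; print("scene edge",np.linalg.norm(d),np.degrees(np.arctan2(d[1],d[0])))
c=np.array((391.07,194.09)); th=np.radians(9.46); e=np.array((np.sin(th),-np.cos(th)))
h0=onplane(t,c-18.9*e,.010);h1=onplane(t,c+18.9*e,.010)
m=(h0+h1)/2;x=(h1-h0);L=np.linalg.norm(x);x/=L
print("handle top",m,L,np.degrees(np.arctan2(x[1],x[0])),"grip",m+x*.023)
# blade
g=t["frame"].astype(int).sum(2)//3
w=(g>115).astype(np.uint8); w[:,:370]=0; w[:120]=0;w[225:]=0
ys,xs=np.nonzero(w); P=np.array([onplane(t,p,.008) for p in zip(xs,ys)]); k=(P-m)@x; print("blade end along",k.max()," expect .137+.023; mean lateral",[(P[k>k.max()-.05]-m).mean(0)])
d=(P[k>k.max()-.05]-m).mean(0); print("dir handle->blade",np.degrees(np.arctan2(d[1],d[0])))
# scene check on handle
g=s["frame"].astype(int).sum(2)//3
mk=(g<40).astype(np.uint8); mk[:285]=0; mk[:,:130]=0; mk[:,180:]=0; mk[335:]=0
n,l,st,ce=cv2.connectedComponentsWithStats(mk); i=1+np.argmax(st[1:,4]); print(st[i],"scene handle",onplane(s,ce[i],.010))
for nme,(u,v) in {"dish1":(290,360),"dish0":(437,192)}.items(): print(nme,onplane(t,(u*.64,v*.64),.018))
for u,v in((233,203),(462,160),(498,347),(268,392)): print("rim",onplane(t,(u*.64,v*.64),.02))
E
```

```text
rest top [0.51962452 0.1657213  0.053     ] scene [0.51578459 0.16688565 0.053     ]
len 0.0602711085370548 dir -2.783663398964874
scene edge 0.058996418488391926 -0.409146044369204
scene edge 0.0312956255923574 -99.09237214484119
scene edge 0.05516589192637743 178.38714458079573
scene edge 0.029791101658005956 87.89421197343846
handle top [ 0.47719361 -0.30108958  0.01      ] 0.11072230469754575 -11.75754499887418 grip [ 0.49971104 -0.30577631  0.01      ]
blade end along 0.1619837424776117  expect .137+.023; mean lateral [array([ 0.13331775, -0.03071068, -0.002     ])]
dir handle->blade -12.9721892459225
[136 294  35  36 317] scene handle [ 0.47902346 -0.30486458  0.01      ]
dish1 [0.38646579 0.2980413  0.018     ]
dish0 [0.69295264 0.01862928 0.018     ]
rim [0.68082978 0.39950941 0.02      ]
rim [ 0.75199228 -0.02972952  0.02      ]
rim [ 0.40092885 -0.086173    0.02      ]
rim [0.32892695 0.33896569 0.02      ]
```

```bash
cat >> h.py <<'E'
from scipy.spatial.transform import Rotation as Ro
def Rtool(ang,tilt):  # x at world angle ang, pointing down, tilted about world dir of x
    x=np.array([np.cos(np.radians(ang)),np.sin(np.radians(ang)),0]); z=np.array([0,0,-1.]); y=np.cross(z,x)
    return Ro.from_rotvec(np.radians(tilt)*x).as_matrix()@np.stack([x,y,z],1)
def tcp(grasp,R,back=.051): return np.array(grasp)-back*R[:,2]
def rel(p,R,p0=None,R0=None):
    if p0 is None:
        from rig import bot
        s=bot.read_state(); p0,R0=np.array(s["position"]),np.array(s["tcp_rot"])
    r=Ro.from_matrix(R0.T@R).as_rotvec(degrees=True); o=R0.T@(p-p0)*100
    return np.round(r,2).tolist(),np.round(o,2).tolist()
E
python3 - <<'E'
from h import *
c=(.518,.166,.028); R=Rtool(-2,30)
print(rel(tcp(c,R,.154),R)); print("final delta along z 10 cm")
E
```

```text
([26.97, -15.96, -59.92], [-47.28, -50.04, 13.11])
final delta along z 10 cm
```

>>> arm_command:
  targets:
    - {"rot": [27, -16, -60], "offset": [-47.3, -50, 13.1], "gripper": 0}
    - {"rot": [27, -16, -60], "offset": [-47.3, -50, 13.1], "gripper": 0}
    - {"rot": [27, -16, -60], "offset": [-47.3, -50, 13.1], "gripper": 0}
    - {"rot": [27, -16, -60], "offset": [-47.3, -50, 13.1], "gripper": 0}
    - {"rot": [27, -16, -60], "offset": [-47.3, -50, 13.1], "gripper": 0}
    - {"rot": [27, -16, -60], "offset": [-47.3, -50, 13.1], "gripper": 0}
    - {"rot": [27, -16, -60], "offset": [-47.3, -50, 13.1], "gripper": 0}
    - {"rot": [27, -16, -60], "offset": [-47.3, -50, 13.1], "gripper": 0}

```text
time_s: 0.9
position: [0.4147, -0.1878, 0.217]
tcp_rot: [[1.0, -0.025, 0.017], [-0.03, -0.865, 0.5], [0.002, -0.501, -0.866]]
force: [-0.0, 0.2, 0.4]
opening: 1.003
```

```bash
python3 - <<'E'
from h import *
c=(.518,.166,.028); R=Rtool(-2,30)
print(rel(tcp(c,R,.154),R))
E
```

```text
([-0.04, 0.05, 0.32], [9.23, -21.42, 18.84])
```

>>> arm_command:
  targets:
    - {"rot": [0, 0, 0.3], "offset": [9.2, -21.4, 18.8], "gripper": 0}
    - {"rot": [0, 0, 0.3], "offset": [9.2, -21.4, 18.8], "gripper": 0}
    - {"rot": [0, 0, 0.3], "offset": [9.2, -21.4, 18.8], "gripper": 0}
    - {"rot": [0, 0, 0.3], "offset": [9.2, -21.4, 18.8], "gripper": 0}
    - {"rot": [0, 0, 0.3], "offset": [9.2, -21.4, 18.8], "gripper": 0}
    - {"rot": [0, 0, 0.3], "offset": [9.2, -21.4, 18.8], "gripper": 0}
    - {"rot": [0, 0, 0.3], "offset": [9.2, -21.4, 18.8], "gripper": 0}
    - {"rot": [0, 0, 0.3], "offset": [9.2, -21.4, 18.8], "gripper": 0}

```text
time_s: 1.7
position: [0.5152, 0.088, 0.1609]
tcp_rot: [[0.999, -0.031, 0.015], [-0.035, -0.866, 0.498], [-0.003, -0.499, -0.867]]
force: [0.2, 0.3, -0.4]
opening: 0.999
```

```bash
python3 - <<'E'
from h import *
from rig import viewer
c=(.518,.166,.028); R=Rtool(-2,30)
print(rel(tcp(c,R,.154),R)); print(rel(tcp(c,R,.054),R))
a=viewer.capture("wrist"); b=viewer.capture("top")
cv2.imwrite("pics/w1.png",np.hstack([cv2.resize(a["frame"],(400,300)),cv2.resize(b["frame"][100:250,150:350],(400,300))])[:,:,::-1])
E
```

```text
([0.09, 0.15, -0.06], [0.01, -0.12, 0.01])
([0.09, 0.15, -0.06], [0.03, -0.13, 10.01])
```

View pics/w1.png

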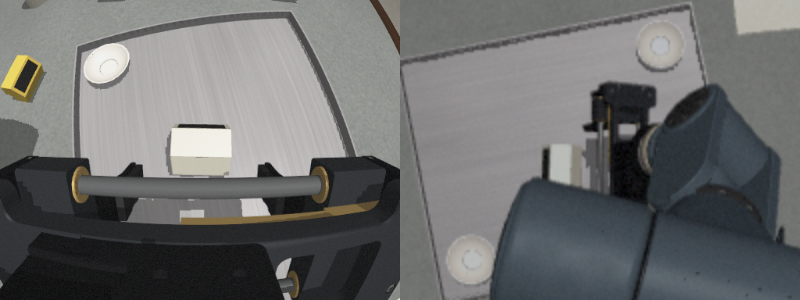

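The wrist view shows the rest (170–231, centre 200) midway between the fingers (130 and 268). I'll advance and grip its ends.

>>> arm_command:
  targets:
    - {"rot": [0, 0, 0], "offset": [0, -0.1, 4], "gripper": 0}
    - {"rot": [0, 0, 0], "offset": [0, -0.1, 7], "gripper": 0}
    - {"rot": [0, 0, 0], "offset": [0, -0.1, 9], "gripper": 0}
    - {"rot": [0, 0, 0], "offset": [0, -0.1, 10], "gripper": 0}
    - {"rot": [0, 0, 0], "offset": [0, -0.1, 10], "gripper": 0}

```text
time_s: 2.3
position: [0.5172, 0.1365, 0.0745]
tcp_rot: [[0.999, -0.036, 0.017], [-0.04, -0.866, 0.499], [-0.004, -0.499, -0.867]]
force: [0.8, -0.2, -0.2]
opening: 0.996
```

>>> arm_command:
  targets:
    - {"rot": [0, 0, 0], "offset": [0, 0, 0], "gripper": 0.2}
    - {"rot": [0, 0, 0], "offset": [0, 0, 0], "gripper": 0.3}
    - {"rot": [0, 0, 0], "offset": [0, 0, 0], "gripper": 0.4}
    - {"rot": [0, 0, 0], "offset": [0, 0, 0], "gripper": 0.4}
    - {"rot": [0, 0, 0], "offset": [0, 0, 0], "gripper": 0.4}
    - {"rot": [0, 0, 0], "offset": [0, 0, 0], "gripper": 0.4}

```text
time_s: 2.9
position: [0.5177, 0.1371, 0.0758]
tcp_rot: [[0.999, -0.034, 0.018], [-0.038, -0.866, 0.498], [-0.001, -0.499, -0.867]]
force: [-0.8, -2.7, 6.0]
opening: 0.687
```

Opening is 59.8 mm, so the ends are gripped. Next I'll compute the roll about the +y bottom edge.

```bash
cat >> h.py <<'E'
def roll(cy_from_tcp=None,c=None,n=8,lift=.0005,start=0,total=60):
    from rig import bot
    s=bot.read_state(); p0,R0=np.array(s["position"]),np.array(s["tcp_rot"])
    u=R0[:,0]*[1,1,0]; u/=np.linalg.norm(u); nn=np.array([-u[1],u[0],0])
    piv=np.array(c)+nn*.01445-[0,0,.025]
    for k in range(1,n+1):
        Q=Ro.from_rotvec(-np.radians(total*k/n)*u).as_matrix()
        print(rel(piv+Q@(p0-piv)+[0,0,lift],Q@R0,p0,R0))
    return
E
python3 - <<'E'
from h import *
roll(c=(.518,.166,.028))
E
```

```text
([-7.5, 0.0, 0.0], [-0.0, -1.13, 0.01])
([-15.0, 0.01, 0.01], [-0.0, -2.22, 0.21])
([-22.5, 0.01, 0.01], [-0.0, -3.27, 0.55])
([-30.0, 0.01, 0.02], [-0.0, -4.28, 1.03])
([-37.5, 0.01, 0.02], [-0.0, -5.2, 1.63])
([-45.0, 0.02, 0.03], [-0.0, -6.05, 2.35])
([-52.5, 0.02, 0.03], [-0.0, -6.79, 3.17])
([-60.0, 0.02, 0.04], [-0.0, -7.42, 4.09])
```

>>> arm_command:
  targets:
    - {"rot": [-7.5, 0, 0], "offset": [0, -1.13, 0.01], "gripper": 0.4}
    - {"rot": [-15, 0, 0], "offset": [0, -2.22, 0.21], "gripper": 0.4}
    - {"rot": [-22.5, 0, 0], "offset": [0, -3.27, 0.55], "gripper": 0.4}
    - {"rot": [-30, 0, 0], "offset": [0, -4.28, 1.03], "gripper": 0.4}
    - {"rot": [-37.5, 0, 0], "offset": [0, -5.2, 1.63], "gripper": 0.4}
    - {"rot": [-45, 0, 0], "offset": [0, -6.05, 2.35], "gripper": 0.4}
    - {"rot": [-52.5, 0, 0], "offset": [0, -6.79, 3.17], "gripper": 0.4}
    - {"rot": [-60, 0, 0], "offset": [0, -7.42, 4.09], "gripper": 0.4}

```text
time_s: 3.7
position: [0.5209, 0.2234, 0.0773]
tcp_rot: [[0.999, -0.034, -0.017], [-0.038, -0.884, -0.466], [0.001, 0.466, -0.885]]
force: [-0.3, 0.8, -4.0]
opening: 0.687
```

>>> arm_command:
  targets:
    - {"rot": [0, 0, 0], "offset": [0, 0, 0], "gripper": 0.4}
    - {"rot": [0, 0, 0], "offset": [0, 0, 0], "gripper": 0.4}
    - {"rot": [0, 0, 0], "offset": [0, 0, 0], "gripper": 0.4}
    - {"rot": [0, 0, 0], "offset": [0, 0, 0], "gripper": 0}
    - {"rot": [0, 0, 0], "offset": [0, 0, 0], "gripper": 0}
    - {"rot": [0, 0, 0], "offset": [0, 0, 0], "gripper": 0}
    - {"rot": [0, 0, 0], "offset": [0, 0, 0], "gripper": 0}

```text
time_s: 4.4
position: [0.5205, 0.2215, 0.0767]
tcp_rot: [[0.999, -0.033, -0.021], [-0.039, -0.886, -0.462], [-0.003, 0.462, -0.887]]
force: [-0.6, 0.5, -0.4]
opening: 0.949
```

```bash
python3 - <<'E'
from h import *
from rig import viewer,bot
a=viewer.capture("wrist"); b=viewer.capture("top"); d=viewer.capture("scene")
cv2.imwrite("pics/w2.png",np.hstack([cv2.resize(x,(266,266)) for x in (a["frame"],b["frame"][100:250,150:300],d["frame"][130:230,200:300])])[:,:,::-1])
R=Rtool(-2.2,30); print(bot.read_state()["opening"])
print("back 10:", "retreat z -10")
E
```

```text
0.9898762344419291
back 10: retreat z -10
```

View pics/w2.png

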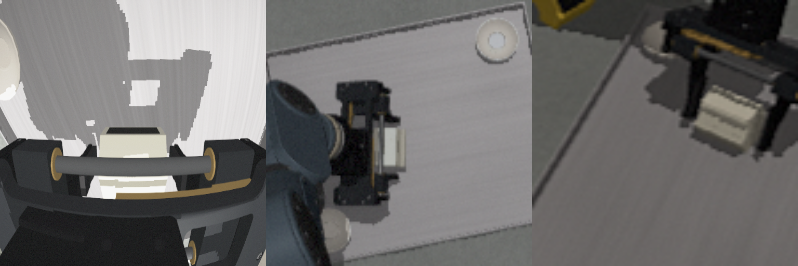

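The rest now sits flat with its slot facing up and towards −y (scene crop, about (728,118)), and the gripper is open. I'll back out and set up the second roll, starting at a 40° tilt.

>>> arm_command:
  targets:
    - {"rot": [0, 0, 0], "offset": [0, 0, -2], "gripper": 0}
    - {"rot": [0, 0, 0], "offset": [0, 0, -6], "gripper": 0}
    - {"rot": [0, 0, 0], "offset": [0, 0, -10], "gripper": 0}
    - {"rot": [0, 0, 0], "offset": [0, 0, -10], "gripper": 0}

```text
time_s: 4.95
position: [0.5254, 0.2715, 0.1702]
tcp_rot: [[0.999, -0.035, -0.009], [-0.036, -0.889, -0.457], [0.008, 0.457, -0.889]]
force: [1.0, 0.3, 0.5]
opening: 0.998
```

```bash
python3 - <<'E'
from h import *
from rig import viewer,bot
b=viewer.capture("top"); d=viewer.capture("scene")
cv2.imwrite("pics/w3.png",np.hstack([cv2.resize(x,(400,400),interpolation=cv2.INTER_NEAREST) for x in (b["frame"][150:210,190:250],d["frame"][140:200,240:300])])[:,:,::-1])
for c in [(.519,.196,.028)]:
    R=Rtool(-2.2,40); print(rel(tcp(c,R,.154),R)); 
E
```

```text
([67.49, 0.05, 0.06], [-0.11, 14.31, 9.73])
```

View pics/w3.png

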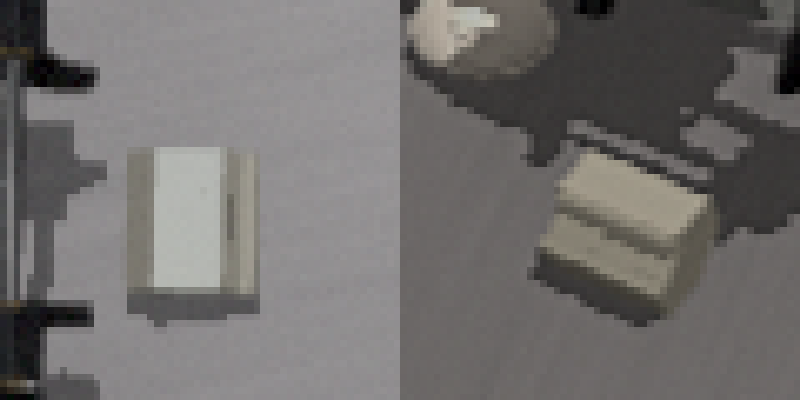

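The rest is flat with its slot towards −y. The top face centre, at about (217.5,182.1), puts the rest's centre near y≈0.199.

```bash
python3 - <<'E'
from h import *
import pickle
t=pickle.load(open("top0.pkl","rb")); print(onplane(t,(217.55,182.1),.053))
c=(.519,.1985,.028);R=Rtool(-2.2,40); print(rel(tcp(c,R,.154),R))
E
```

```text
[0.52103098 0.20032317 0.053     ]
([67.49, 0.05, 0.06], [-0.12, 14.09, 9.61])
```

>>> arm_command:
  targets:
    - {"rot": [67.5, 0, 0], "offset": [-0.1, 14, 9.5], "gripper": 0}
    - {"rot": [67.5, 0, 0], "offset": [-0.1, 14, 9.5], "gripper": 0}
    - {"rot": [67.5, 0, 0], "offset": [-0.1, 14, 9.5], "gripper": 0}
    - {"rot": [67.5, 0, 0], "offset": [-0.1, 14, 9.5], "gripper": 0}
    - {"rot": [67.5, 0, 0], "offset": [-0.1, 14, 9.5], "gripper": 0}
    - {"rot": [67.5, 0, 0], "offset": [-0.1, 14, 9.5], "gripper": 0}
    - {"rot": [67.5, 0, 0], "offset": [-0.1, 14, 9.5], "gripper": 0}
    - {"rot": [67.5, 0, 0], "offset": [-0.1, 14, 9.5], "gripper": 0}

```text
time_s: 5.85
position: [0.5143, 0.0996, 0.1454]
tcp_rot: [[0.999, -0.035, 0.02], [-0.04, -0.802, 0.596], [-0.005, -0.596, -0.803]]
force: [-0.3, 0.7, 0.4]
opening: 0.999
```

>>> arm_command:
  targets:
    - {"rot": [0, 0, 0], "offset": [0, 0, 0], "gripper": 0}
    - {"rot": [0, 0, 0], "offset": [0, 0, 0], "gripper": 0}
    - {"rot": [0, 0, 0], "offset": [0, 0, 0], "gripper": 0}

```text
time_s: 6.15
position: [0.5145, 0.101, 0.1457]
tcp_rot: [[0.999, -0.032, 0.017], [-0.036, -0.807, 0.589], [-0.005, -0.59, -0.808]]
force: [0.3, -0.8, 0.3]
opening: 1.004
```

```bash
python3 - <<'E'
from h import *
c=(.5195,.199,.028);R=Rtool(-2.2,40); print(rel(tcp(c,R,.154),R),rel(tcp(c,R,.054),R))
E
```

```text
([3.88, 0.32, -0.09], [0.13, 0.05, -0.08]) ([3.88, 0.32, -0.09], [0.18, -0.62, 9.9])
```

```bash
python3 - <<'E'
from h import *
from rig import bot
s=bot.read_state(); R=np.array(s["tcp_rot"]); print(s["joint_positions"])
c=(.5195,.199,.028); print(rel(tcp(c,R,.154),R),rel(tcp(c,R,.054),R))
E
```

```text
[-16.77624582  39.90365125 106.38899273  44.65140335  54.08314243
 -48.07359288]
([0.0, 0.0, 0.0], [0.21, -0.99, -0.11]) ([0.0, 0.0, 0.0], [0.21, -0.99, 9.89])
```

>>> arm_command:
  targets:
    - {"rot": [0, 0, 0], "offset": [0.2, -1, 0], "gripper": 0}
    - {"rot": [0, 0, 0], "offset": [0.2, -1, 4], "gripper": 0}
    - {"rot": [0, 0, 0], "offset": [0.2, -1, 7], "gripper": 0}
    - {"rot": [0, 0, 0], "offset": [0.2, -1, 9], "gripper": 0}
    - {"rot": [0, 0, 0], "offset": [0.2, -1, 9.9], "gripper": 0}
    - {"rot": [0, 0, 0], "offset": [0.2, -1, 9.9], "gripper": 0}

```text
time_s: 6.75
position: [0.5188, 0.1686, 0.0719]
tcp_rot: [[0.999, -0.03, 0.017], [-0.034, -0.806, 0.591], [-0.004, -0.591, -0.807]]
force: [0.1, 0.0, 0.4]
opening: 0.997
```

```bash
python3 - <<'E'
from h import *
from rig import bot
s=bot.read_state(); R=np.array(s["tcp_rot"]); print(s["joint_positions"],np.array(s["position"])+.054*R[:,2],R[:,2],s["force"])
E
```

```text
[ -9.16995835  48.35054428 106.3519216   54.689906    45.88178637
 -53.40724612] [0.51967519 0.20049814 0.0283242 ] [ 0.01667121  0.59072895 -0.80669782] [0.13257893 0.0108928  0.3961615 ]
```

Grip, then compute the second roll.

>>> arm_command:
  targets:
    - {"rot": [0, 0, 0], "offset": [0, 0, 0], "gripper": 0.2}
    - {"rot": [0, 0, 0], "offset": [0, 0, 0], "gripper": 0.3}
    - {"rot": [0, 0, 0], "offset": [0, 0, 0], "gripper": 0.4}
    - {"rot": [0, 0, 0], "offset": [0, 0, 0], "gripper": 0.4}
    - {"rot": [0, 0, 0], "offset": [0, 0, 0], "gripper": 0.4}
    - {"rot": [0, 0, 0], "offset": [0, 0, 0], "gripper": 0.4}

```text
time_s: 7.35
position: [0.5193, 0.1665, 0.0725]
tcp_rot: [[0.999, -0.032, 0.019], [-0.037, -0.806, 0.591], [-0.004, -0.591, -0.806]]
force: [-3.2, -3.4, 5.6]
opening: 0.688
```

```bash
python3 - <<'E'
from h import *
roll(c=(.5195,.1995,.028),total=60)
E
```

```text
([-7.5, 0.02, 0.02], [-0.0, -1.12, 0.07])
([-15.0, 0.03, 0.04], [-0.0, -2.2, 0.32])
([-22.5, 0.05, 0.06], [-0.0, -3.23, 0.71])
([-30.0, 0.06, 0.09], [-0.01, -4.2, 1.23])
([-37.5, 0.08, 0.11], [-0.01, -5.09, 1.87])
([-45.0, 0.09, 0.13], [-0.0, -5.89, 2.63])
([-52.5, 0.11, 0.15], [-0.0, -6.59, 3.48])
([-60.0, 0.12, 0.17], [-0.0, -7.17, 4.41])
```

>>> arm_command:
  targets:
    - {"rot": [-7.5, 0, 0], "offset": [0, -1.12, 0.07], "gripper": 0.4}
    - {"rot": [-15, 0, 0], "offset": [0, -2.2, 0.32], "gripper": 0.4}
    - {"rot": [-22.5, 0, 0], "offset": [0, -3.23, 0.71], "gripper": 0.4}
    - {"rot": [-30, 0, 0], "offset": [0, -4.2, 1.23], "gripper": 0.4}
    - {"rot": [-37.5, 0, 0], "offset": [0, -5.09, 1.87], "gripper": 0.4}
    - {"rot": [-45, 0, 0], "offset": [0, -5.89, 2.63], "gripper": 0.4}
    - {"rot": [-52.5, 0, 0], "offset": [0, -6.59, 3.48], "gripper": 0.4}
    - {"rot": [-60, 0, 0], "offset": [0, -7.17, 4.41], "gripper": 0.4}

```text
time_s: 8.15
position: [0.5233, 0.2517, 0.0798]
tcp_rot: [[0.999, -0.035, -0.014], [-0.038, -0.931, -0.364], [0.0, 0.364, -0.931]]
force: [-0.3, 1.3, -3.8]
opening: 0.686
```

>>> arm_command:
  targets:
    - {"rot": [0, 0, 0], "offset": [0, 0, 0], "gripper": 0.4}
    - {"rot": [0, 0, 0], "offset": [0, 0, 0], "gripper": 0.4}
    - {"rot": [0, 0, 0], "offset": [0, 0, 0], "gripper": 0.4}
    - {"rot": [0, 0, 0], "offset": [0, 0, 0], "gripper": 0}
    - {"rot": [0, 0, 0], "offset": [0, 0, 0], "gripper": 0}
    - {"rot": [0, 0, 0], "offset": [0, 0, 0], "gripper": 0}
    - {"rot": [0, 0, 0], "offset": [0, 0, 0], "gripper": 0}
    - {"rot": [0, 0, 0], "offset": [0, 0, 0], "gripper": 0}

```text
time_s: 8.95
position: [0.5224, 0.2503, 0.0786]
tcp_rot: [[0.999, -0.033, -0.018], [-0.038, -0.932, -0.359], [-0.005, 0.36, -0.933]]
force: [0.3, 0.2, 0.6]
opening: 0.984
```

>>> arm_command:
  targets:
    - {"rot": [0, 0, 0], "offset": [0, 0, -2], "gripper": 0}
    - {"rot": [0, 0, 0], "offset": [0, 0, -6], "gripper": 0}
    - {"rot": [0, 0, 0], "offset": [0, 0, -10], "gripper": 0}
    - {"rot": [0, 0, 0], "offset": [0, 0, -14], "gripper": 0}
    - {"rot": [0, 0, 0], "offset": [0, 0, -14], "gripper": 0}

```text
time_s: 9.45
position: [0.5278, 0.3039, 0.215]
tcp_rot: [[0.999, -0.035, -0.006], [-0.035, -0.935, -0.354], [0.007, 0.354, -0.935]]
force: [0.9, -0.0, 0.2]
opening: 0.997
```

```bash
python3 - <<'E'
from h import *
from rig import viewer,bot
import pickle
b=viewer.capture("top"); d=viewer.capture("scene"); pickle.dump((b,d),open("after.pkl","wb"))
cv2.imwrite("pics/w4.png",np.hstack([cv2.resize(x,(400,400),interpolation=cv2.INTER_NEAREST) for x in (b["frame"][150:210,180:240],d["frame"][130:190,230:290])])[:,:,::-1])
# grip target: jaws across the handle
g=(.5005,-.307,.007)
R=Rtool(77.7,0); print(rel(tcp((g[0],g[1],.15),R),R))
E
```

```text
([17.39, 14.74, -78.82], [-0.22, 56.5, 22.71])
```

View pics/w4.png

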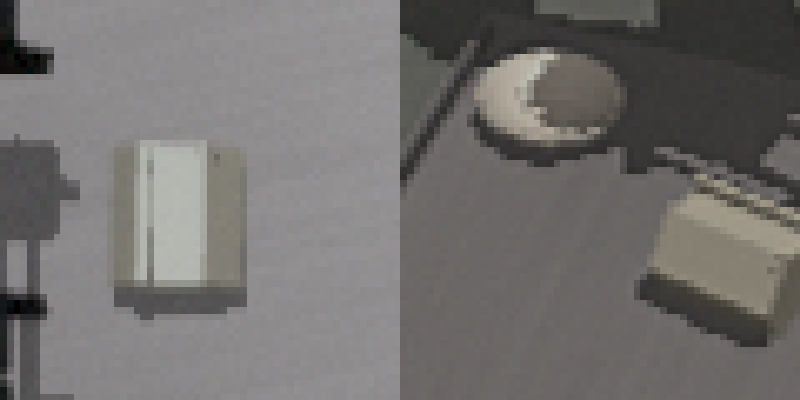

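Slot on top and rest flat: the top face spans x 133–207 with a dark slot edge at 150. The dish is in place. Now to the spatula.

>>> arm_command:
  targets:
    - {"rot": [17.4, 14.7, -78.8], "offset": [-0.2, 56.5, 22.7], "gripper": 0}
    - {"rot": [17.4, 14.7, -78.8], "offset": [-0.2, 56.5, 22.7], "gripper": 0}
    - {"rot": [17.4, 14.7, -78.8], "offset": [-0.2, 56.5, 22.7], "gripper": 0}
    - {"rot": [17.4, 14.7, -78.8], "offset": [-0.2, 56.5, 22.7], "gripper": 0}
    - {"rot": [17.4, 14.7, -78.8], "offset": [-0.2, 56.5, 22.7], "gripper": 0}
    - {"rot": [17.4, 14.7, -78.8], "offset": [-0.2, 56.5, 22.7], "gripper": 0}
    - {"rot": [17.4, 14.7, -78.8], "offset": [-0.2, 56.5, 22.7], "gripper": 0}
    - {"rot": [17.4, 14.7, -78.8], "offset": [-0.2, 56.5, 22.7], "gripper": 0}

```text
time_s: 10.35
position: [0.5112, -0.0349, 0.2027]
tcp_rot: [[0.585, 0.81, 0.038], [0.808, -0.579, -0.105], [-0.063, 0.092, -0.994]]
force: [1.2, -0.2, 0.2]
opening: 0.999
```

```bash
python3 - <<'E'
from h import *
g=(.5005,-.307,.15); R=Rtool(77.7,0); print(rel(tcp(g,R),R))
E
```

```text
([4.46, 4.63, -23.42], [-22.61, 14.88, 2.98])
```

>>> arm_command:
  targets:
    - {"rot": [4.5, 4.6, -23.4], "offset": [-22.6, 14.9, 3], "gripper": 0.5}
    - {"rot": [4.5, 4.6, -23.4], "offset": [-22.6, 14.9, 3], "gripper": 0.5}
    - {"rot": [4.5, 4.6, -23.4], "offset": [-22.6, 14.9, 3], "gripper": 0.5}
    - {"rot": [4.5, 4.6, -23.4], "offset": [-22.6, 14.9, 3], "gripper": 0.5}
    - {"rot": [4.5, 4.6, -23.4], "offset": [-22.6, 14.9, 3], "gripper": 0.5}
    - {"rot": [4.5, 4.6, -23.4], "offset": [-22.6, 14.9, 3], "gripper": 0.5}
    - {"rot": [4.5, 4.6, -23.4], "offset": [-22.6, 14.9, 3], "gripper": 0.5}
    - {"rot": [4.5, 4.6, -23.4], "offset": [-22.6, 14.9, 3], "gripper": 0.5}

```text
time_s: 11.15
position: [0.5003, -0.307, 0.2011]
tcp_rot: [[0.221, 0.975, 0.001], [0.975, -0.221, 0.0], [0.0, 0.001, -1.0]]
force: [-0.0, 0.7, 0.3]
opening: 0.508
```

```bash
python3 - <<'E'
from h import *
from rig import viewer
import pickle
R=Rtool(77.7,0); print(rel(tcp((.5005,-.307,.15),R),R)); print("to tip z=.008:",rel(np.array([.5005,-.307,.078]),R))
a=viewer.capture("wrist");t=viewer.capture("top"); pickle.dump(t,open("t5.pkl","wb"))
cv2.imwrite("pics/w5.png",np.hstack([cv2.resize(a["frame"],(400,400)),cv2.resize(t["frame"][150:210,180:240],(400,400),interpolation=cv2.INTER_NEAREST)])[:,:,::-1])
g=t["frame"].astype(int).sum(2)//3; print(g[170:196,194:220])
E
```

```text
([0.08, -0.02, -0.44], [0.0, 0.02, 0.01])
to tip z=.008: ([0.08, -0.02, -0.44], [-0.0, 0.01, 12.31])
[[141 139 138 137 141 139 138 139 139 139 140 141 142 143 143 141 141 141
  142 142 142 144 142 141 142 143]
 [135 138 137 134 132 132 141 164 165 165 156 158 160 156 159 158 163 135
  136 138 137 143 141 142 145 142]
 [138 138 137 120 122 122 141 178 162 178 176 175 178 178 177 163 168 126
  131 129 130 129 135 144 143 143]
 [138 138 131 117 119 117 140 179 159 180 181 181 180 181 182 177 166 125
  104 124 126 127 131 143 141 142]
 [138 137 131 117 116 121 142 180 144 179 181 181 182 180 180 180 166 124
  120 126 125 128 131 141 139 142]
 [138 139 133 118 118 120 138 178 138 178 180 180 180 180 180 179 167 123
  127 124 126 125 122 140 139 140]
 [139 140 135 120 115 119 151 179 154 180 182 180 181 181 180 179 167 127
  127 126 127 125 118 140 138 141]
 [141 139 134 117 117 122 155 179 160 180 180 181 181 182 181 179 167 126
  126 123 129 125 118 142 142 143]
 [137 140 130 118 118 122 158 178 160 181 179 183 181 181 182 179 166 126
  127 127 128 127 119 144 145 145]
 [134 135 129 120 
[... 1135 characters left out ...]
79 153 129
  128 127 128 123 107 139 142 144]
 [140 137 128 118 118 123 167 178 119 182 182 180 180 180 181 180 154 126
  125 126 127 123 111 143 144 146]
 [140 139 127 118 120 124 168 176 113 180 181 181 180 180 181 180 154 127
  126 125 126 125 115 146 144 143]
 [138 138 128 103 102 102 126 129 109 147 146 149 147 146 146 147 125 107
  108 118 117 115 109 141 142 142]
 [140 139 132  84  86  85  90  88  87  98  97  99  96  97  95  96  89  88
   85  88  91  93  97 141 141 141]
 [139 139 137  85  84  83  85  84  82  84  81  80  82  86  81  82  85  85
   84  87  87  82  92 145 142 143]
 [140 140 134  83  87  83  83  86  84  82  83  83  85  85  85  84  83  83
   82  85  81  84  91 142 143 143]]
```

View pics/w5.png

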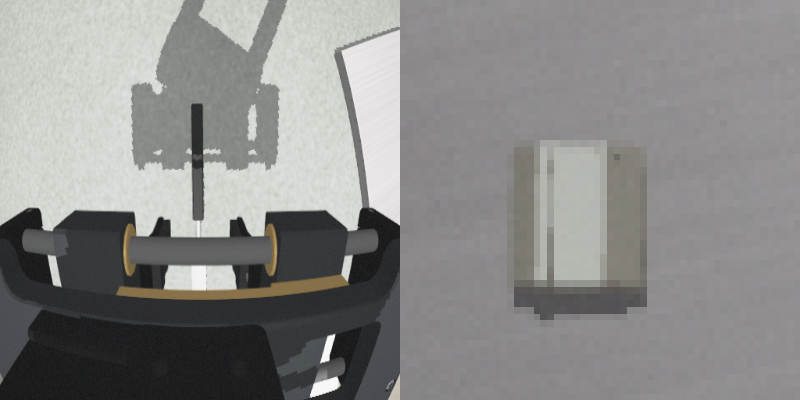

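The wrist view shows the handle (x 197) centred between the fingers (160, 238). I'll descend to tip height of about 8 mm, close and lift.

>>> arm_command:
  targets:
    - {"rot": [0, 0, -0.4], "offset": [0, 0, 4], "gripper": 0.5}
    - {"rot": [0, 0, -0.4], "offset": [0, 0, 8], "gripper": 0.5}
    - {"rot": [0, 0, -0.4], "offset": [0, 0, 11], "gripper": 0.5}
    - {"rot": [0, 0, -0.4], "offset": [0, 0, 12.3], "gripper": 0.5}
    - {"rot": [0, 0, -0.4], "offset": [0, 0, 12.3], "gripper": 0.5}
    - {"rot": [0, 0, -0.4], "offset": [0, 0, 12.3], "gripper": 0.5}

```text
time_s: 11.85
position: [0.5029, -0.305, 0.0808]
tcp_rot: [[0.208, 0.978, 0.005], [0.978, -0.208, -0.003], [-0.002, 0.005, -1.0]]
force: [0.5, -1.5, 0.1]
opening: 0.502
```

>>> arm_command:
  targets:
    - {"rot": [0, 0, 0], "offset": [0, 0, 0], "gripper": 0.7}
    - {"rot": [0, 0, 0], "offset": [0, 0, 0], "gripper": 0.9}
    - {"rot": [0, 0, 0], "offset": [0, 0, 0], "gripper": 1}
    - {"rot": [0, 0, 0], "offset": [0, 0, 0], "gripper": 1}
    - {"rot": [0, 0, 0], "offset": [0, 0, 0], "gripper": 1}
    - {"rot": [0, 0, 0], "offset": [0, 0, 0], "gripper": 1}
    - {"rot": [0, 0, 0], "offset": [0, 0, 0], "gripper": 1}

```text
time_s: 12.55
position: [0.5026, -0.3062, 0.0806]
tcp_rot: [[0.21, 0.978, 0.005], [0.978, -0.21, -0.003], [-0.002, 0.005, -1.0]]
force: [-1.4, -0.5, 5.4]
opening: 0.149
```

```bash
python3 - <<'E'
from h import *
from rig import viewer,bot
import pickle
s=bot.read_state(); p=np.array(s["position"]);R=np.array(s["tcp_rot"]); print(p,R[:,0],s["opening"]*87,s["force"])
t=pickle.load(open("t5.pkl","rb"))
c=onplane(t,(205.1,181.55),.053); print("rest mid top",c)
print("handle line in cam frame vs tool: lateral", (np.array([.49971,-.30578,.01])-p)[:2]@R[:2,0],(np.array([.49971,-.30578,.01])-p)[:2]@R[:2,1])
E
```

```text
[ 0.50256941 -0.3061839   0.08056116] [ 0.20956479  0.97779215 -0.0022603 ] 12.927792726038422 [-1.41850398 -0.50328698  5.43756519]
rest mid top [0.52344302 0.23546561 0.053     ]
handle line in cam frame vs tool: lateral -0.0002043010512061507 -0.0028805215169172755
```

Only about 3 mm of overlap on the handle, so I'll regrip a little deeper.

>>> arm_command:
  targets:
    - {"rot": [0, 0, 0], "offset": [0, 0, 0], "gripper": 0.7}
    - {"rot": [0, 0, 0], "offset": [0, 0, 0], "gripper": 0.7}
    - {"rot": [0, 0, 0], "offset": [0, 0, 0.3], "gripper": 0.7}
    - {"rot": [0, 0, 0], "offset": [0, 0, 0.3], "gripper": 0.7}
    - {"rot": [0, 0, 0], "offset": [0, 0, 0.3], "gripper": 1}
    - {"rot": [0, 0, 0], "offset": [0, 0, 0.3], "gripper": 1}
    - {"rot": [0, 0, 0], "offset": [0, 0, 0.3], "gripper": 1}
    - {"rot": [0, 0, 0], "offset": [0, 0, 0.3], "gripper": 1}

```text
time_s: 13.35
position: [0.5023, -0.3056, 0.0769]
tcp_rot: [[0.21, 0.978, 0.004], [0.978, -0.21, -0.002], [-0.001, 0.004, -1.0]]
force: [-0.8, 0.2, -0.4]
opening: 0.152
```

>>> arm_command:
  targets:
    - {"rot": [0, 0, 0], "offset": [0, 0, 0], "gripper": 1}
    - {"rot": [0, 0, 0], "offset": [0, 0, -2], "gripper": 1}
    - {"rot": [0, 0, 0], "offset": [0, 0, -5], "gripper": 1}
    - {"rot": [0, 0, 0], "offset": [0, 0, -9], "gripper": 1}
    - {"rot": [0, 0, 0], "offset": [0, 0, -12], "gripper": 1}
    - {"rot": [0, 0, 0], "offset": [0, 0, -12], "gripper": 1}
    - {"rot": [0, 0, 0], "offset": [0, 0, -12], "gripper": 1}

```text
time_s: 14.05
position: [0.5018, -0.3053, 0.1975]
tcp_rot: [[0.21, 0.978, 0.005], [0.978, -0.21, -0.003], [-0.002, 0.005, -1.0]]
force: [-0.3, 0.1, -0.7]
opening: 0.154
```

```bash
python3 - <<'E'
from h import *
from rig import viewer,bot
b=viewer.capture("scene"); a=viewer.capture("wrist")
cv2.imwrite("pics/w6.png",np.hstack([cv2.resize(a["frame"],(300,300)),cv2.resize(b["frame"][210:384,80:300],(490,300))])[:,:,::-1])
R=Rtool(87.8,0); print(rel(np.array([.5215,.235,.19]),R), bot.read_state()["opening"])
E
```

```text
([0.09, -0.0, -9.9], [53.2, -9.31, 0.56]) 0.15386536809031406
```

View pics/w6.png

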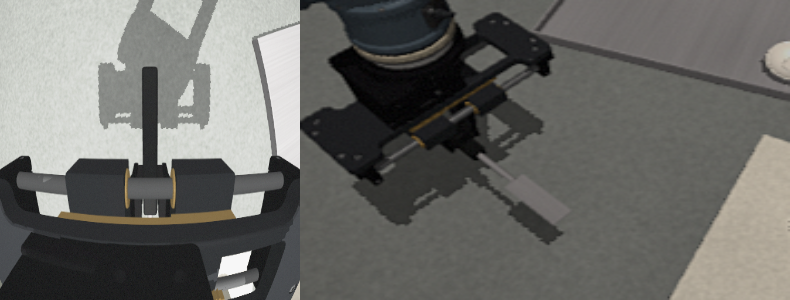

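The spatula is held level. Carry it over the rest.

>>> arm_command:
  targets:
    - {"rot": [0, 0, -5], "offset": [5, -1, 0.5], "gripper": 1}
    - {"rot": [0, 0, -9.9], "offset": [10, -2, 0.5], "gripper": 1}
    - {"rot": [0, 0, -9.9], "offset": [15, -3, 0.5], "gripper": 1}
    - {"rot": [0, 0, -9.9], "offset": [20, -4, 0.5], "gripper": 1}
    - {"rot": [0, 0, -9.9], "offset": [25, -5, 0.5], "gripper": 1}
    - {"rot": [0, 0, -9.9], "offset": [30, -6, 0.5], "gripper": 1}
    - {"rot": [0, 0, -9.9], "offset": [35, -7, 0.5], "gripper": 1}
    - {"rot": [0, 0, -9.9], "offset": [40, -8, 0.5], "gripper": 1}

```text
time_s: 14.95
position: [0.5062, 0.0962, 0.1894]
tcp_rot: [[0.039, 0.999, 0.0], [0.999, -0.039, -0.002], [-0.002, 0.0, -1.0]]
force: [0.8, -0.0, -1.1]
opening: 0.157
```

```bash
python3 - <<'E'
from h import *
R=Rtool(87.8,0); print(rel(np.array([.5255,.235,.165]),R))
E
```

```text
([0.02, 0.12, -0.02], [13.95, 1.39, 2.41])
```

>>> arm_command:
  targets:
    - {"rot": [0, 0, 0], "offset": [4, 0.5, 0.5], "gripper": 1}
    - {"rot": [0, 0, 0], "offset": [8, 1, 1], "gripper": 1}
    - {"rot": [0, 0, 0], "offset": [12, 1.3, 2], "gripper": 1}
    - {"rot": [0, 0, 0], "offset": [13.9, 1.4, 2.4], "gripper": 1}
    - {"rot": [0, 0, 0], "offset": [13.9, 1.4, 2.4], "gripper": 1}
    - {"rot": [0, 0, 0], "offset": [13.9, 1.4, 2.4], "gripper": 1}
    - {"rot": [0, 0, 0], "offset": [13.9, 1.4, 2.4], "gripper": 1}

```text
time_s: 15.65
position: [0.5263, 0.2314, 0.1662]
tcp_rot: [[0.039, 0.999, 0.002], [0.999, -0.039, -0.003], [-0.003, 0.002, -1.0]]
force: [-0.8, 0.7, -0.9]
opening: 0.155
```

```bash
python3 - <<'E'
from h import *
from rig import viewer,bot
import pickle
s=bot.read_state(); p=np.array(s["position"]);R=np.array(s["tcp_rot"]); print(p,R[:,0])
V={n:viewer.capture(n) for n in("top","scene","wrist")}; pickle.dump(V,open("hover.pkl","wb"))
a=V["wrist"]["frame"];b=V["top"]["frame"][120:220,160:260];d=V["scene"]["frame"][110:210,220:320]
cv2.imwrite("pics/w7.png",np.hstack([cv2.resize(a[100:384,100:400],(266,400)),cv2.resize(b,(266,400)),cv2.resize(d,(266,400))])[:,:,::-1])
print(V["wrist"]["fx"],V["wrist"]["cx"],V["wrist"]["cy"])
E
```

```text
[0.52632514 0.23142001 0.16616186] [ 0.03940377  0.99921883 -0.00301251]
297.3186396354542 255.83220961829272 184.4575501506009
```

View pics/w7.png

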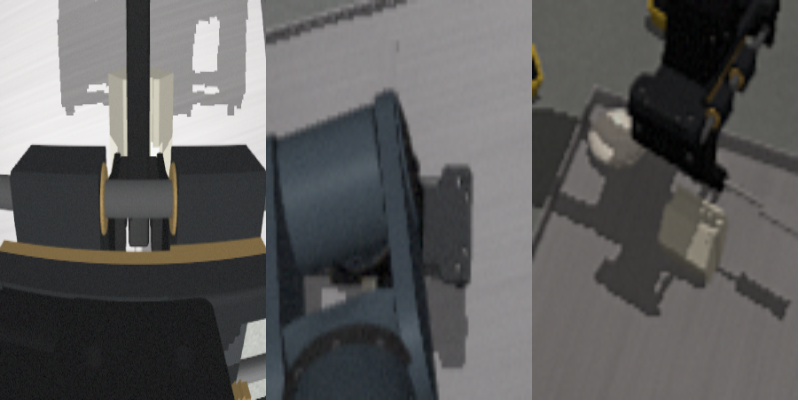

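The wrist view shows the handle over the slot, with the rest slightly right of the handle (rest 109–173, handle 127–150). I'll quantify that from the wrist picture with its fisheye rays.

```bash
python3 - <<'E'
from h import *
import pickle
V=pickle.load(open("hover.pkl","rb")); w=V["wrist"]; g=w["frame"].astype(int).sum(2)//3
for r in (158,165,172,180): print(r,g[r,212:304].tolist())
for r in (110,130,145): print(r,g[r,238:275].tolist())
E
```

```text
158 [153, 152, 155, 150, 154, 153, 150, 150, 150, 150, 159, 164, 163, 164, 164, 164, 162, 161, 165, 163, 166, 165, 165, 165, 163, 163, 183, 198, 203, 202, 159, 80, 42, 41, 40, 41, 38, 43, 43, 38, 44, 43, 41, 45, 40, 39, 42, 41, 43, 42, 36, 41, 38, 42, 34, 33, 69, 176, 203, 204, 177, 194, 204, 204, 204, 201, 204, 188, 168, 166, 164, 163, 164, 164, 165, 163, 165, 164, 165, 164, 163, 162, 164, 151, 146, 145, 144, 146, 145, 144, 147, 145]
165 [145, 146, 146, 144, 147, 199, 236, 237, 236, 237, 217, 163, 162, 160, 163, 165, 164, 166, 162, 163, 165, 164, 164, 165, 163, 163, 177, 197, 203, 204, 155, 79, 38, 41, 38, 40, 43, 45, 40, 42, 47, 38, 41, 37, 39, 39, 36, 42, 40, 39, 41, 40, 41, 42, 39, 38, 67, 178, 203, 202, 178, 193, 205, 201, 204, 202, 203, 189, 167, 163, 163, 164, 163, 163, 164, 163, 166, 166, 165, 167, 165, 164, 165, 155, 146, 148, 146, 147, 145, 144, 146, 147]
172 [151, 152, 154, 156, 152, 151, 150, 149, 149, 149, 152, 160, 166, 163, 161, 165, 164, 164, 164, 161, 161, 166, 164, 163, 168, 164, 177, 194, 202, 203, 178, 101, 37, 40, 42, 35, 40, 36, 39, 38, 39, 43, 42, 43, 40, 37, 4
[... 449 characters left out ...]
, 44, 39, 40, 45, 39, 39, 31, 98, 181, 204, 202, 191, 196, 201, 198, 202, 200, 203, 182, 167, 166, 162, 165, 163, 166, 165, 164, 166, 164, 163, 164, 164, 166, 163, 153, 150, 150, 147, 148, 149, 148, 147, 147]
110 [151, 150, 149, 141, 100, 37, 34, 40, 41, 41, 43, 43, 41, 47, 44, 42, 39, 40, 39, 45, 38, 42, 45, 41, 38, 44, 39, 39, 40, 34, 31, 144, 148, 149, 148, 150, 149]
130 [149, 147, 148, 148, 111, 37, 36, 41, 39, 45, 45, 40, 40, 44, 45, 45, 44, 39, 45, 40, 40, 40, 43, 41, 42, 39, 37, 42, 41, 31, 30, 136, 148, 149, 148, 150, 149]
145 [146, 146, 148, 150, 109, 49, 36, 42, 39, 44, 45, 39, 42, 40, 44, 43, 42, 42, 39, 41, 44, 45, 43, 43, 42, 43, 40, 44, 42, 38, 56, 133, 151, 151, 149, 149, 149]
```

```bash
python3 - <<'E'
from h import *
import pickle
V=pickle.load(open("hover.pkl","rb")); w=V["wrist"]; M=np.array(w["view"])
def pl(u,v,z):
    a=np.array([(u-w["cx"])/w["fx"],(v-w["cy"])/w["fy"]]); r=np.linalg.norm(a); d=np.r_[a/r*np.sin(r),np.cos(r)]
    R,t=M[:3,:3],M[:3,3]; o=-R.T@t; d=R.T@d; return o+d*(z-o[2])/d[2]
p=np.array([.52632514,.23142001]); X=np.array([.0394,.9992]); Y=np.array([.9992,-.0394])
def f(P): return np.round([(P[:2]-p)@X*1e3,(P[:2]-p)@Y*1e3],1)
print("cam",-M[:3,:3].T@M[:3,3])
for r,(l,rr,tl,tr,hl,hr) in {158:(221.7,295,238,279.4,242.4,268.3),165:(222.2,295,238.1,279.4,242.4,268.3),180:(223.1,294.9,238.3,279.2,242.8,268.0)}.items():
    for n,a,b,z in(("sil",l,rr,.028),("top",tl,tr,.053),("handle",hl,hr,.103)):
        A,B=f(pl(a-.0,r,z)),f(pl(b-.0,r,z)); print(r,n,A,B,"mid",(A+B)/2)
E
```

```text
cam [0.46119145 0.23258154 0.25973002]
158 sil [-29.  -28.3] [ 29.1 -28.3] mid [  0.05 -28.3 ]
158 top [-14.5 -32.2] [ 14.7 -32.2] mid [  0.1 -32.2]
158 handle [ -8.9 -40.2] [  4.9 -40.2] mid [ -2.  -40.2]
165 sil [-28.7 -22.7] [ 29.2 -22.7] mid [  0.25 -22.7 ]
165 top [-14.5 -27.2] [ 14.8 -27.2] mid [  0.15 -27.2 ]
165 handle [ -9.  -36.4] [  4.9 -36.4] mid [ -2.05 -36.4 ]
180 sil [-28.3 -10.4] [ 29.5 -10.4] mid [  0.6 -10.4]
180 top [-14.5 -16.3] [ 14.8 -16.3] mid [  0.15 -16.3 ]
180 handle [ -8.9 -28.1] [  4.8 -28.1] mid [ -2.05 -28.1 ]
```

Widths check out (58, 29.2 and 13.9 mm), and the rest sits 2.2 mm to tool +x of the handle, parallel. I'll shift and go down part way.

>>> arm_command:
  targets:
    - {"rot": [0, 0, 0], "offset": [0.23, 0, 0.5], "gripper": 1}
    - {"rot": [0, 0, 0], "offset": [0.23, 0, 1.5], "gripper": 1}
    - {"rot": [0, 0, 0], "offset": [0.23, 0, 2.5], "gripper": 1}
    - {"rot": [0, 0, 0], "offset": [0.23, 0, 3.1], "gripper": 1}
    - {"rot": [0, 0, 0], "offset": [0.23, 0, 3.1], "gripper": 1}
    - {"rot": [0, 0, 0], "offset": [0.23, 0, 3.1], "gripper": 1}

```text
time_s: 16.4
position: [0.5269, 0.2348, 0.1354]
tcp_rot: [[0.038, 0.999, 0.003], [0.999, -0.038, -0.002], [-0.002, 0.003, -1.0]]
force: [-0.1, 1.0, -1.1]
opening: 0.152
```

```bash
python3 - <<'E'
from h import *
from rig import viewer,bot
s=bot.read_state(); p=np.array(s["position"]);R=np.array(s["tcp_rot"]); print(p,R[:,0],R[:,2],s["force"])
w=viewer.capture("wrist"); g=w["frame"].astype(int).sum(2)//3
import pickle; pickle.dump((w,p,R),open("low.pkl","wb"))
for r in (130,150,160,170): print(r,g[r,200:315].tolist())
E
```

```text
[0.52689666 0.23481768 0.13543512] [ 0.03832439  0.99926262 -0.00233489] [ 0.00320935 -0.00245968 -0.99999182] [-0.12115871  1.02656116 -1.06076637]
130 [150, 151, 150, 151, 151, 149, 149, 150, 149, 148, 149, 147, 148, 147, 147, 146, 148, 147, 148, 149, 147, 149, 148, 149, 149, 152, 151, 154, 152, 154, 151, 153, 152, 151, 151, 151, 153, 151, 147, 148, 150, 152, 110, 36, 38, 40, 40, 47, 41, 44, 43, 39, 40, 41, 40, 44, 44, 44, 41, 41, 44, 46, 44, 40, 44, 41, 39, 38, 33, 143, 153, 154, 153, 153, 156, 154, 153, 155, 153, 154, 151, 152, 152, 152, 150, 148, 153, 152, 150, 149, 151, 150, 148, 151, 149, 150, 149, 148, 153, 149, 149, 151, 150, 150, 151, 149, 148, 149, 150, 150, 150, 148, 149, 150, 152]
150 [149, 150, 149, 150, 152, 150, 149, 150, 153, 152, 150, 151, 150, 148, 147, 152, 148, 147, 149, 148, 148, 149, 149, 152, 152, 151, 151, 151, 150, 151, 148, 149, 150, 148, 151, 150, 151, 149, 150, 153, 149, 152, 109, 49, 38, 40, 45, 37, 41, 44, 44, 39, 41, 40, 43, 45, 42, 41, 46, 40, 44, 41, 43, 42, 41, 42, 42, 42, 58, 136, 154, 155, 154, 154, 155, 154, 152, 153, 152, 151, 152, 153, 151, 149
[... 565 characters left out ...]
 149, 152, 158, 162, 166, 164, 167, 168, 167, 165, 156, 151, 149, 151, 154, 151, 149, 151, 150, 150, 150, 148, 148, 148, 148, 146, 148, 147, 147]
170 [148, 145, 146, 147, 147, 149, 147, 147, 147, 148, 147, 149, 158, 166, 164, 164, 165, 167, 166, 167, 165, 167, 167, 165, 164, 167, 165, 166, 167, 184, 200, 205, 205, 204, 206, 205, 205, 183, 180, 199, 203, 205, 176, 105, 36, 42, 39, 41, 42, 40, 40, 35, 41, 44, 39, 42, 41, 42, 37, 45, 40, 36, 36, 41, 42, 42, 41, 37, 51, 161, 198, 204, 204, 203, 203, 205, 203, 189, 172, 166, 166, 169, 167, 166, 166, 167, 167, 167, 167, 167, 168, 166, 165, 165, 165, 167, 152, 147, 151, 152, 147, 151, 150, 152, 150, 150, 147, 149, 148, 148, 147, 148, 148, 148, 147]
```

```bash
cat >> h.py <<'E'
def wrist_mid(w,p,R,items):
    M=np.array(w["view"]); X,Y=R[:,0],R[:,1]
    def pl(u,v,z):
        a=np.array([(u-w["cx"])/w["fx"],(v-w["cy"])/w["fy"]]); r=np.linalg.norm(a); d=np.r_[a/r*np.sin(r),np.cos(r)]
        Rc,t=M[:3,:3],M[:3,3]; o=-Rc.T@t; d=Rc.T@d; return o+d*(z-o[2])/d[2]
    for n,r,a,b,z in items:
        A,B=[(pl(c,r,z)-p)@X*1e3 for c in(a,b)]; print(n,round(A,2),round(B,2),"mid",round((A+B)/2,2),"y",round((pl(a,r,z)-p)@Y*1e3,1))
E
python3 - <<'E'
from h import *
import pickle
w,p,R=pickle.load(open("low.pkl","rb"))
zh=p[2]-.0699+.007
wrist_mid(w,p,R,[("sil",170,211.8,296,.028),("top",170,229.1,277.7,.053),("handle",170,242.5,268.2,zh),("handle",150,242.3,268.4,zh)])
E
```

```text
sil -32.02 26.24 mid -2.89 y -25.8
top -17.66 11.64 mid -3.01 y -30.6
handle -8.67 5.08 mid -1.79 y -34.5
handle -8.68 5.1 mid -1.79 y -45.3
```

>>> arm_command:
  targets:
    - {"rot": [0, 0, 0], "offset": [-0.12, 0, 0], "gripper": 1}
    - {"rot": [0, 0, 0], "offset": [-0.12, 0, 0.2], "gripper": 1}
    - {"rot": [0, 0, 0], "offset": [-0.12, 0, 0.4], "gripper": 1}
    - {"rot": [0, 0, 0], "offset": [-0.12, 0, 0.4], "gripper": 1}

```text
time_s: 16.85
position: [0.5269, 0.2335, 0.1317]
tcp_rot: [[0.038, 0.999, 0.004], [0.999, -0.038, -0.002], [-0.002, 0.004, -1.0]]
force: [-0.1, -0.1, -1.0]
opening: 0.157
```

```bash
python3 - <<'E'
from h import *
from rig import viewer,bot
s=bot.read_state(); p=np.array(s["position"]);R=np.array(s["tcp_rot"]); print(p,R[:,0],s["force"])
w=viewer.capture("wrist"); g=w["frame"].astype(int).sum(2)//3
r=172; print(g[r,222:290].tolist())
# edges: handle = dark run; top face = bright run >185
h=np.nonzero(g[r]<90)[0]; h=h[(h>230)&(h<280)]; b=np.nonzero(g[r,222:290]>184)[0]+222
zh=p[2]-.0629
wrist_mid(w,p,R,[("top",r,b.min()-.5,b.max()+.5,.053),("handle",r,h.min()-.7,h.max()+.6,zh)])
E
```

```text
[0.52685098 0.23354818 0.1316991 ] [ 0.0384151   0.99925935 -0.00224409] [-0.06535051 -0.1086689  -1.00260454]
[169, 167, 168, 166, 167, 166, 167, 168, 167, 191, 207, 202, 207, 206, 207, 205, 205, 182, 192, 205, 178, 107, 37, 37, 45, 39, 39, 40, 43, 44, 42, 45, 40, 41, 44, 38, 38, 42, 41, 42, 43, 42, 38, 38, 35, 38, 67, 180, 204, 184, 196, 205, 205, 205, 204, 205, 205, 204, 178, 166, 168, 167, 166, 168, 169, 166, 165, 167]
top -16.49 12.46 mid -2.02 y -30.2
handle -8.24 5.32 mid -1.46 y -33.4
```

Aligned to about 0.5 mm. Lower it into the slot.

>>> arm_command:
  targets:
    - {"rot": [0, 0, 0], "offset": [0, 0, 0.2], "gripper": 1}
    - {"rot": [0, 0, 0], "offset": [0, 0, 0.4], "gripper": 1}
    - {"rot": [0, 0, 0], "offset": [0, 0, 0.6], "gripper": 1}
    - {"rot": [0, 0, 0], "offset": [0, 0, 0.7], "gripper": 1}
    - {"rot": [0, 0, 0], "offset": [0, 0, 0.7], "gripper": 1}
    - {"rot": [0, 0, 0], "offset": [0, 0, 0.7], "gripper": 1}

```text
time_s: 17.5
position: [0.527, 0.2336, 0.1248]
tcp_rot: [[0.038, 0.999, 0.004], [0.999, -0.038, -0.002], [-0.002, 0.004, -1.0]]
force: [0.0, 0.3, -1.2]
opening: 0.16
```

>>> arm_command:
  targets:
    - {"rot": [0, 0, 0], "offset": [0, 0, 0.1], "gripper": 1}
    - {"rot": [0, 0, 0], "offset": [0, 0, 0.1], "gripper": 1}
    - {"rot": [0, 0, 0], "offset": [0, 0, 0.1], "gripper": 1}

```text
time_s: 17.8
position: [0.527, 0.2336, 0.1239]
tcp_rot: [[0.038, 0.999, 0.004], [0.999, -0.038, -0.002], [-0.002, 0.004, -1.0]]
force: [-0.2, 0.6, -0.8]
opening: 0.157
```

>>> arm_command:
  targets:
    - {"rot": [0, 0, 0], "offset": [0, 0, 0], "gripper": 0.8}
    - {"rot": [0, 0, 0], "offset": [0, 0, 0], "gripper": 0.7}
    - {"rot": [0, 0, 0], "offset": [0, 0, 0], "gripper": 0.6}
    - {"rot": [0, 0, 0], "offset": [0, 0, 0], "gripper": 0.6}
    - {"rot": [0, 0, 0], "offset": [0, 0, -0.5], "gripper": 0.6}
    - {"rot": [0, 0, 0], "offset": [0, 0, -2], "gripper": 0.6}
    - {"rot": [0, 0, 0], "offset": [0, 0, -5], "gripper": 0.6}
    - {"rot": [0, 0, 0], "offset": [0, 0, -9], "gripper": 0.6}

```text
time_s: 18.6
position: [0.5255, 0.2335, 0.2135]
tcp_rot: [[0.039, 0.999, -0.0], [0.999, -0.039, -0.003], [-0.003, -0.0, -1.0]]
force: [0.2, -0.4, 0.8]
opening: 0.4
```

>>> arm_command:
  targets:
    - {"rot": [0, 0, 0], "offset": [-5, 0, -3], "gripper": 0.6}
    - {"rot": [0, 0, 0], "offset": [-10, 0, -4], "gripper": 0.6}
    - {"rot": [0, 0, 0], "offset": [-15, 0, -4], "gripper": 0.6}
    - {"rot": [0, 0, 0], "offset": [-20, 0, -4], "gripper": 0.6}
    - {"rot": [0, 0, 0], "offset": [-25, 0, -4], "gripper": 0.6}
    - {"rot": [0, 0, 0], "offset": [-30, 0, -4], "gripper": 0.6}
    - {"rot": [0, 0, 0], "offset": [-30, 0, -4], "gripper": 0.6}

```text
time_s: 19.3
position: [0.5155, -0.0709, 0.2552]
tcp_rot: [[0.044, 0.999, 0.006], [0.999, -0.044, -0.005], [-0.004, 0.006, -1.0]]
force: [1.0, -0.2, 0.2]
opening: 0.399
```

```bash
python3 - <<'E'
from h import *
from rig import viewer,bot
import pickle
b=viewer.capture("top"); d=viewer.capture("scene"); pickle.dump((b,d),open("end.pkl","wb"))
cv2.imwrite("pics/w8.png",np.hstack([cv2.resize(x,(400,500),interpolation=cv2.INTER_NEAREST) for x in (b["frame"][110:235,160:260],d["frame"][110:235,220:320])])[:,:,::-1])
E
```

```text
(no output)
```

View pics/w8.png

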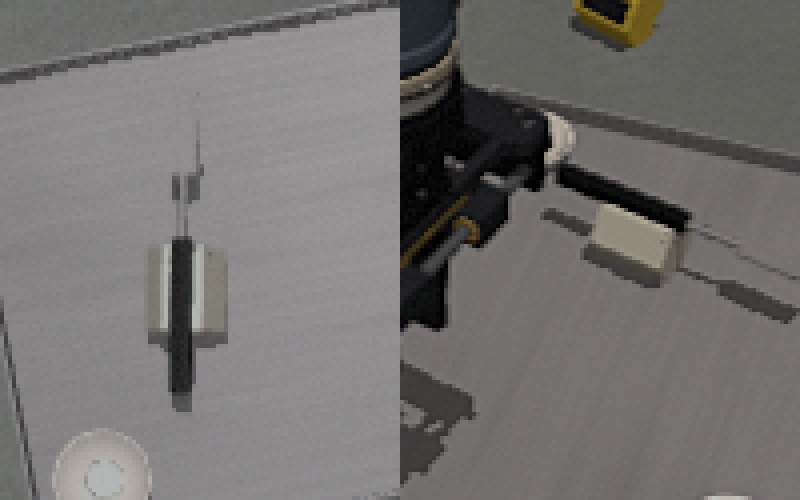

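The handle lies centred in the slot: handle columns 170–193, top face 160–205. It is level, with its shadow clear of the blade, and the balance point is about 5 mm from the rest's middle. Handing in.

```bash
python3 - <<'E'
from h import *
import pickle
from rig import ticket
t0=pickle.load(open("top0.pkl","rb"));b,_=pickle.load(open("end.pkl","rb"))
for x0,y0 in((170,212),(264,106)):
    print([tuple(np.round(np.argwhere(f["frame"][y0:y0+36,x0:x0+36].astype(int).sum(2)>480).mean(0),1)) for f in(t0,b)])
print(ticket.hand_in())
E
```

```text
[(np.float64(19.2), np.float64(14.9)), (np.float64(18.8), np.float64(14.8))]
[(np.float64(16.9), np.float64(15.2)), (np.float64(16.7), np.float64(15.6))]
the job is handed in; nothing more can be done
None
```

The rest is flat on the tray with its slot on top, and the spatula's handle is lying in the slot. Both are released and the job is handed in, at about 19.4 s of the 72 s allowed.

I gripped the rest by its ends and rolled it two faces towards +y. After each roll I released it and it sat flat. I then picked up the spatula near its balance point and lined the handle up with the slot using the wrist camera, with about 0.5 mm left to correct. I lowered it in, let go and moved the arm clear.

- **Spatula:** the last top picture shows the handle centred in the slot and parallel to it, with the balance point about 5 mm from the rest's middle. The scene picture shows it level and clear of the tray.
- **Dishes:** both appear unmoved, with a shift under 0.5 pixel (about 1 mm).
- **Not measured directly:** I judged the handle's contact with the slot floor from the pictures and the release height of about 0.2 mm above the floor, not from a force reading.
- **Disagreements along the way:**
  - The first roll ended about 2.5° short of the commanded angle, but the rest settled flat once released.
  - The second roll's starting tilt came out at 36° instead of 40°.
  - The top camera placed the rest about 2 mm away from what the arm's own position suggested, so I went by the wrist camera.
  - The gripper read 13 mm on the 14 mm handle.

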